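# Roll the studs over and hold the stud boat in the scanner hatch

### The job

Pick the stud boat up by its black fin and tip it about 45 degrees, orange end up, so that both steel studs roll into the blue pocket, then bring it level again in the air. Lower it level through the hatch in the scanner's deck, blue end at the blue mark, until the rim of its tray is about 1 cm below the deck, and finish still holding it there, hanging still from the gripper. Leave everything else on the bench where it is.

Things in the scene. Friction and masses are not known exactly. Their poses are not given: they have to be found in the camera images.
- boat: Loose stud boat, 0.2 to 0.35 kg: open tray 150 (x) x 32 (y) x 30 (z) mm, walls and floor 4 mm, +x half orange, -x half blue; channel 24 mm wide inside. Origin: centre of its underside, z up. Over the middle an aluminium bridge 40 (x) x 32 mm, z 30 to 38 mm, carries the black fin. Starts standing on the bench, orange end roughly away from the robot (x axis within 0.45 rad of world x).
- boat_fin (a point): Point to grip on the boat, at (0, 0, 76) mm of its frame: middle of the upright black fin, 40 (x) x 14 (y) mm, z 38 to 95 mm. Grip it across y with the fingertips above z 55 mm, so that they stay over the deck at the end.
- boat_step (a point): Point in the boat at (0, 0, 9) mm: crest of a 5 mm one-way ramp that divides the channel under the bridge. Studs roll up it from the orange side when the orange end is raised over about 25 degrees, drop off its step into the blue pocket (x below 0) and cannot roll back when level.
- boat_blue (a point): Point in the boat at (-60, 0, 30) mm of its frame: over the blue pocket, at rim height.
- stud1_center (a point): Centre of a loose bright steel ball stud, 20 mm in diameter, 33 g; starts in the boat's orange pocket and rolls freely.
- stud2_center (a point): Centre of the second ball stud, the same as the first, also in the orange pocket at the start.
- hatch (a point): Centre of the scanner's hatch, level with the deck top, 110 mm above the bench; x runs along the hatch from the blue mark to the orange mark, z up. A plain rectangular opening 154 (x) x 36 (y) mm (2 mm clearance round the boat on every side) in the 6 mm deck; empty well below, its floor 80 mm under the deck top.
- scanner: Fixed grey box on the bench, 250 (x) x 170 (y) x 110 mm high, bright aluminium deck with the hatch in its middle, and a white console 70 mm high, 50 mm long, at its +x end. Origin: centre of its underside. Stands left or right of the boat, x axis within 0.35 rad of world x.
- hatch_blue (a point): Point on the hatch's centre line at deck height, 60 mm from its centre towards the blue mark (hatch frame x = -60 mm): boat_blue belongs straight below it.
- glue: Bystander: white glue bottle, 60 mm in diameter, 170 mm high, red cap; origin at the centre of its underside.
- jar: Bystander: amber jar with a black cap, 64 mm in diameter, 90 mm high; origin at the centre of its underside.
- pencup: Bystander: blue cup with pens, 72 mm in diameter, 171 mm high with the pens; origin at the centre of its underside.
- hammer: Bystander: hammer lying on the bench along its x, about 260 mm long; origin at its middle, on the underside.
- soles: Bystander: stack of four sole boards, 245 (x) x 90 x 16 mm high; origin at the centre of its underside.

How it is judged (in metres and radians):
On the way, in this order (a step that is already met when the one before it is completed fails the run):
1. the boat, lifted off the bench, is tipped to about 45 degrees (34 to 56) (angle between boat's own z axis and vertical between 0.6 and 0.97 rad and height (world z) of boat above 0.04 m and contact force between the fingers and boat above 1 N), for 0.2 s.
2. the boat is level again in the air (within 7 degrees), out of the hatch, with both studs in the blue pocket (angle between boat's own z axis and vertical below 0.12 rad and height (world z) of boat above 0.04 m and (z of boat in the frame of hatch above 0 m or horizontal distance between boat and hatch above 0.05 m) and x of stud1_center in the frame of boat between -0.073 and -0.004 m and y of stud1_center in the frame of boat between -0.014 and 0.014 m and z of stud1_center in the frame of boat between 0.005 and 0.03 m and x of stud2_center in the frame of boat between -0.073 and -0.004 m and y of stud2_center in the frame of boat between -0.014 and 0.014 m and z of stud2_center in the frame of boat between 0.005 and 0.03 m), for 0.2 s.
At the end, for the whole second after the job is handed in: The boat hangs from the gripper inside the hatch, its rim 3 to 20 mm below the deck top, level within 5 degrees, centred in the hatch within 6 mm with the blue end at the blue mark (within 8 mm), still (under 30 mm/s), both studs in the blue pocket (z of boat in the frame of hatch between -0.05 and -0.033 m and horizontal distance between boat and hatch below 0.006 m and horizontal distance between boat_blue and hatch_blue below 0.008 m and angle between boat's own z axis and vertical below 0.09 rad and contact force between the fingers and boat above 1 N and linear speed of boat below 0.03 m/s and x of stud1_center in the frame of boat between -0.073 and -0.004 m and y of stud1_center in the frame of boat between -0.014 and 0.014 m and z of stud1_center in the frame of boat between 0.005 and 0.03 m and x of stud2_center in the frame of boat between -0.073 and -0.004 m and y of stud2_center in the frame of boat between -0.014 and 0.014 m and z of stud2_center in the frame of boat between 0.005 and 0.03 m); the arm keeps its last pose, push and grip.
It fails at once if a bystander (glue bottle, jar, pen cup, hammer, sole boards) pushed more than 40 mm from its place (distance of any of glue, jar, pencup, hammer, soles from where it was at the start of the episode above 0.04 m).
It also fails if it takes over 64 s, if anything falls off the work surface, if the arm or the gripper's body presses on something with over 40 N, if the wrist force passes 120 N, or if a joint passes its speed limit or range.

### The arm

A 7-joint arm with a two-finger parallel gripper is mounted at the origin on the work surface. World frame = base frame: x ahead of the robot, y to its left, z up, the work surface at z = 0. Lengths are in m, angles in degrees, forces in N, time in s.
With the tool pointing down it reaches from about 0.4 to 0.85 m from the base axis. Payload 10.4 kg.
Tool frame: the origin (TCP) lies midway between the tips of the shut fingers; the grasp point (between the pads) lies 19 mm behind it; z points along the fingers, y is the line along which they close (so a half turn about z gives the same grasp; the last joint's range is limited). The gripper opens to 85 mm and grips with 20 to 120 N. Pads are 22 mm wide; open, the fingers measure 114 mm over their backs; the gripper's body (76 mm by 85 mm) begins 54 mm behind the grasp point. The pads swing forward as they close: fully open they stand 13 mm farther back than shut.
Start: joints at [-1.295, 19.034, -3.707, 83.658, 1.238, 77.344, -5.071], TCP at [0.625, 0, 0.231] pointing down, gripper open.
Joint ranges: [-148.97, 148.97], [-28.65, 121.19], [-84.17, 76.75], [9.2, 138.47], [-72.65, 252.65], [3.7, 117.97], [-149.18, 149.18]. Speed limits (degrees/s): [127.2, 127.2, 159.86, 159.86, 180, 180, 180].

### API

Orientations are given as [roll, pitch, yaw] about the fixed x, y, z axes, in that order (R = Rz(yaw) Ry(pitch) Rx(roll)).
In Python, from cell import ctrl gives the robot as it stands. Calls block until the motion is done:
- ctrl.move_to(position, orientation): joint-space move of the TCP to a pose.
- ctrl.line_to(position, v=0.15, attitude=None, max_force=None): straight line of the TCP; attitude=None keeps the orientation; v is the mean speed in m/s. With max_force (N) it stops when the force on the tool has changed by that much, and returns True; else False.
- ctrl.move_joints(angles): joint-space move.
- ctrl.gripper_to(opening, squeeze=None): finger opening in m; squeeze is the grip in N (None keeps the last); returns when the fingers have stopped.
- ctrl.dwell(seconds).
- ctrl.inverse_kinematics(position, orientation): joint angles nearest the present ones, or None.
- ctrl.sense(): the state.
- ctrl.camera(name): name is "scene" or "side" or "wrist"; returns (picture, depth): 400x640x3 uint8, red, green, blue; 400x640 float32, m along the optical axis (not along the pixel's ray), 0 where there is no reading.
- ctrl.camera_info(name): a dict with "intrinsics" (3x3 intrinsics, pixels), "R" (3x3) and "t" (3): a world point X has camera coordinates R X + t. Camera axes: x right, y down, z forward; pixel columns grow to the right and rows downward; lengths in m; the calibration is good to about 2 mm. A picture is of the moment at which its call begins: read the wrist's pose just before it. camera_info takes no time and is no camera call; for the wrist camera it gives the pose at the moment of the call.
A pose or a line that the arm cannot do raises ctrl.Unreachable and nothing moves.
- ctrl.sign_off(): hands the job in; it is judged then, once.
Trained networks look in the newest picture that a camera, given by its name, has taken for a name from the list of things; names that differ only in an ending like _2 or _b are one class to them, and where a whole thing is asked for, a point or a joint stands for the part that bears it (a point fixed in the world has none). Each returns a list of dicts, best first, with "confidence" (0 to 1); they miss things now and then, are a little off and sometimes report something else, mostly with a low value. They report only what shows in the picture. A call takes as long as a camera call.
- ctrl.masks_of(label, camera): "pixels" (400x640 bool, what is visible of it) and "location" ([row, column] in pixels, amid what is visible of it).
The state is a dict: "time": time; "joints": joint angles; "qvel": joint speeds; "joint_torque": joint torques, N m; "tcp_pos": TCP position; "eef_rot": TCP orientation; "wrist_force": force on the tool from outside, world axes, zero at the start; "torque": the same for the moment, N m; "width": finger opening in m; "finger_force": force on a finger pad.
Only numpy, scipy, OpenCV 4.12 (cv2) and the standard library are available. Lean on these libraries where they do the work, as an engineer would, in place of code of your own. Each camera call takes 0.05 s, during which the arm holds its last target. There are 200 camera calls.

## Working session

There is one attempt and no reset: what is moved stays moved. The work goes in short steps, each a Python script; the robot and the scene stay as the last script left them, time stands still between calls to the robot, and variables do not carry over. Pictures are saved under pics/ and viewed, at most 10 in all, crops included, and the job is handed in when it is done.

```bash
ls; mkdir -p pics
cat > h.py <<'E'
import numpy as np, cv2
from cell import ctrl
def cloud(name):
    info=ctrl.camera_info(name); img,d=ctrl.camera(name)
    K=np.array(info["intrinsics"]);R=np.array(info["R"]);t=np.array(info["t"])
    v,u=np.mgrid[:400,:640]
    pc=np.stack([(u-K[0,2])/K[0,0]*d,(v-K[1,2])/K[1,1]*d,d],-1)
    P=(pc-t)@R
    P[d==0]=np.nan
    return img,P
def save(n,img): cv2.imwrite(f"pics/{n}.png",img[...,::-1])
E
python3 - <<'E'
from h import *
ims=[]
for c in ["scene","side"]:
    img,P=cloud(c); np.savez(c,img=img,P=P); save(c,img)
    print(c,ctrl.camera_info(c)["R"],ctrl.camera_info(c)["t"])
    for l in ["boat","scanner","boat_fin","glue","jar","pencup","hammer","soles","stud1_center"]:
        for m in ctrl.masks_of(l,c)[:2]:
            q=P[m["pixels"]]; q=q[~np.isnan(q[:,0])]
            print(l,round(m["confidence"],2),np.round(m["location"]),m["pixels"].sum(),np.round(np.median(q,0),3) if len(q) else None)
print(ctrl.sense())
E
```

```text
cell.py
pics
scene [[ 0.04921995  0.99869154 -0.01387806]
 [ 0.86175422 -0.04948737 -0.50490659]
 [-0.50493273  0.012892   -0.86306242]] [-0.00829687 -0.4338111   1.42854753]
boat 0.91 [207. 400.] 659 [0.568 0.222 0.026]
scanner 0.97 [209. 240.] 6803 [ 0.572 -0.249  0.107]
scanner 0.5 [207. 398.] 595 [0.567 0.222 0.027]
boat_fin 0.92 [206. 400.] 631 [0.57  0.222 0.026]
glue 0.82 [228. 164.] 879 [ 0.622 -0.448  0.1  ]
glue 0.61 [187. 183.] 762 [ 0.449 -0.454  0.022]
jar 0.85 [263. 338.] 565 [0.745 0.018 0.087]
pencup 0.61 [239. 457.] 997 [0.697 0.36  0.075]
pencup 0.57 [263. 340.] 583 [0.745 0.018 0.087]
hammer 0.55 [188. 181.] 753 [ 0.453 -0.454  0.022]
soles 0.71 [198. 472.] 1553 [0.54  0.465 0.014]
side [[-0.41226672 -0.9109931  -0.01130189]
 [-0.49425524  0.23406005 -0.83721422]
 [ 0.7653417  -0.33956954 -0.54675828]] [0.2190396  0.34675246 1.18835018]
boat 0.94 [240. 246.] 592 [0.54  0.231 0.027]
scanner 0.69 [196. 368.] 2270 [ 0.523 -0.17   0.092]
boat_fin 0.73 [238. 242.] 503 [0.538 0.231 0.028]
jar 0.74 [189. 283.] 463 [0.705 0.027 0.058]
pencup 0.61 [218. 188.] 903 [0.665 0.3
[... 160 characters left out ...]
ime': 1.0, 'joints': array([-1.29677726, 19.03546798, -3.70588447, 83.65819014,  1.2390215 ,
       77.34315049, -5.0709975 ]), 'qvel': array([-0.00643473,  0.13479438, -0.00791186, -0.00791444,  0.09699415,
       -0.06131594, -0.0643887 ]), 'joint_torque': array([-1.29102078e-03, -6.25231719e+01,  4.76787100e-02, -3.91822851e+01,
        1.63466530e-02,  1.72800432e-03,  6.32031720e-05]), 'tcp_pos': array([6.25018854e-01, 1.83545988e-05, 2.31312549e-01]), 'eef_rot': array([1.79996927e+02, 7.20240832e-04, 9.00009949e+01]), 'wrist_force': array([ 0.4708538 , -1.30150605, -0.35035529]), 'torque': array([ 0.02084497, -0.02439268,  0.03741954]), 'finger_force': 0.0, 'width': 0.0853519227773598}
```

View pics/scene.png

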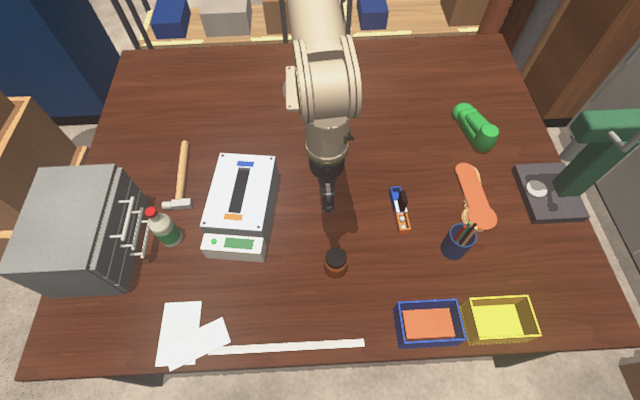

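Run:
```python
from h import *
i=ctrl.camera_info("wrist");R=np.array(i["R"]);print(R,-R.T@np.array(i["t"]),i["intrinsics"])
for p in [([.55,-.25,.42],[180,0,0]),([.55,-.25,.42],[180,0,180]),([.56,.22,.35],[180,0,0]),([.56,.22,.35],[180,0,180])]:
    q=ctrl.inverse_kinematics(*p);print(p,None if q is None else np.round(q))
z=np.load("scene.npz");P=z["P"]
m=(P[...,0]>.4)&(P[...,0]<.75)&(P[...,1]>-.4)&(P[...,1]<-.1)&(abs(P[...,2]-.11)<.006)
print(m.sum(),cv2.minAreaRect(P[m][:,:2].astype(np.float32)))
```

```text
[[ 9.99999667e-01 -1.85777183e-04  7.94978520e-04]
 [-4.09706310e-04 -9.56462979e-01  2.91853390e-01]
 [ 7.06147824e-04 -2.91853618e-01 -9.56462737e-01]] [0.62547106 0.07313759 0.37281608] [[338.36438067   0.         317.3775373 ]
 [  0.         338.36438067 197.20178587]
 [  0.           0.           1.        ]]
([0.55, -0.25, 0.42], [180, 0, 0]) [  8.  15.  16.  67.  -4.  98. -67.]
([0.55, -0.25, 0.42], [180, 0, 180]) [ 24.  15.  -5.  66.   1.  99. 109.]
([0.56, 0.22, 0.35], [180, 0, 0]) [ -25.   14.   -1.   76.    0.   90. -116.]
([0.56, 0.22, 0.35], [180, 0, 180]) [ -9.  16. -22.  75.   6.  91.  60.]
3785 ((0.5175493955612183, -0.24398857355117798), (0.17137683928012848, 0.2520492374897003), 82.16185760498047)
```

```bash
cat >> h.py <<'E'
from scipy.spatial.transform import Rotation as Ro
def att(yaw,tip=0,flip=0):
    # boat yaw (deg), tip about boat y (deg, + = orange up), flip = half turn of the tool
    r=Ro.from_euler('z',yaw,degrees=True)*Ro.from_euler('y',-tip,degrees=True)*Ro.from_euler('z',flip,degrees=True)*Ro.from_euler('x',180,degrees=True)
    return list(r.as_euler('xyz',degrees=True))
def rnd(q): return None if q is None else np.round(q)
E
python3 - <<'E'
from h import *
for f in (0,180):
    for x,y in [(.55,.22),(.5,0),(.6,-.05)]:
        print(f,x,y,[rnd(ctrl.inverse_kinematics([x,y,.38],att(0,t,f))) for t in (0,25,47)])
q=ctrl.inverse_kinematics([.57,-.25,.31],[180,0,0])
ctrl.move_joints(q); ctrl.dwell(.3)
img,P=cloud("wrist"); save("hatch",img); np.savez("hatch",img=img,P=P,**{k:np.array(v) for k,v in ctrl.camera_info("wrist").items()})
print(ctrl.sense()["time"],ctrl.sense()["tcp_pos"])
E
```

```text
0 0.55 0.22 [array([ -25.,   13.,   -1.,   74.,    0.,   93., -116.]), array([ -18.,   -3.,  -16.,   95.,   14.,   68., -126.]), array([  17.,  -19.,  -48.,  112.,   16.,   42., -132.])]
0 0.5 0 [array([-10.,   1.,   4.,  87.,  -0.,  92., -95.]), array([  1., -17.,  -6., 107.,   0.,  66., -96.]), None]
0 0.6 -0.05 [array([ -7.,  14.,   9.,  73.,  -2.,  93., -88.]), array([ -1.,  -4.,   1.,  96.,  -0.,  63., -89.]), array([ 19., -17., -14., 115., -12.,  35., -80.])]
180 0.55 0.22 [array([ -9.,  14., -22.,  73.,   5.,  94.,  60.]), array([-17.,  -3., -17.,  95.,  14.,  68.,  54.]), array([-27., -14., -13., 113.,  35.,  48.,  32.])]
180 0.5 0 [array([  8.,   2., -13.,  86.,   0.,  92.,  84.]), array([ -1., -18.,  -5., 107.,   1.,  66.,  84.]), None]
180 0.6 -0.05 [array([ 10.,  15., -13.,  71.,   3.,  94.,  88.]), array([ 7., -4., -6., 96., -1., 63., 91.]), array([-14., -19.,  11., 117.,   8.,  35.,  84.])]
2.3917 [ 0.57021098 -0.24946476  0.30981466]
```

View pics/hatch.png

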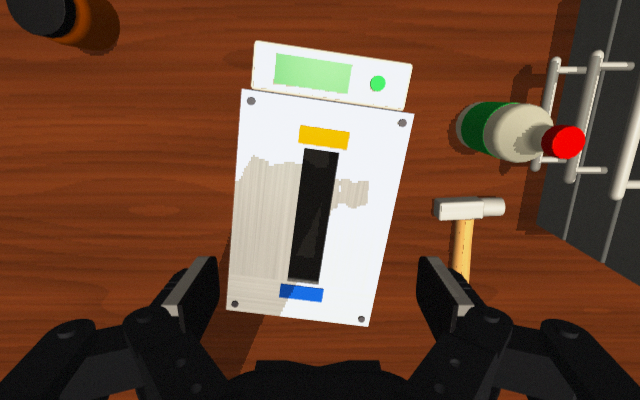

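```bash
cat >> h.py <<'E'
def onplane(px,info,z):
    K=np.array(info["intrinsics"]);R=np.array(info["R"]);t=np.array(info["t"])
    px=np.atleast_2d(px).astype(float)
    d=np.c_[(px-K[[0,1],[2,2]])/K[0,0],np.ones(len(px))]@R
    c=-R.T@t
    return c+d*((z-c[2])/d[:,2])[:,None]
E
python3 - <<'E'
from h import *
z=np.load("hatch.npz");img=z["img"];P=z["P"]
print("deck z",np.nanmedian(P[120:200,255:290,2]),np.nanmedian(P[200:300,340:370,2]))
for thr in (90,130,170):
    g=(img.max(-1)<thr).astype(np.uint8); n,l,s,_=cv2.connectedComponentsWithStats(g)
    k=l[210,315]; c=max(cv2.findContours((l==k).astype(np.uint8),0,1)[0],key=len)[:,0]
    h=cv2.convexHull(c); r=cv2.minAreaRect(onplane(h[:,0],z,.11)[:,:2].astype(np.float32)*1000); print(thr,s[k],r)
save("hc",cv2.resize(img[120:320,220:420],None,fx=3,fy=3,interpolation=cv2.INTER_NEAREST))
q=ctrl.inverse_kinematics([.54,.222,.26],att(0,0,180))
ctrl.move_joints(q); ctrl.dwell(.3)
img,P=cloud("wrist"); save("boat",img); np.savez("boat",img=img,P=P,**{k:np.array(v) for k,v in ctrl.camera_info("wrist").items()})
print(ctrl.sense()["time"],ctrl.sense()["tcp_pos"])
E
```

```text
deck z 0.10890259537888526 0.10885604880938152
90 [ 288  148   51  134 4291] ((516.689453125, -244.3184814453125), (35.21295166015625, 149.89549255371094), 82.03958129882812)
130 [ 288  148   51  136 4410] ((515.5721435546875, -244.25445556640625), (35.7137565612793, 152.13490295410156), 82.05504608154297)
170 [ 287  148   52  136 4504] ((515.1035766601562, -244.10952758789062), (36.21316146850586, 153.3882598876953), 82.06277465820312)
4.7333 [0.54011194 0.22178625 0.26001545]
```

View pics/boat.png

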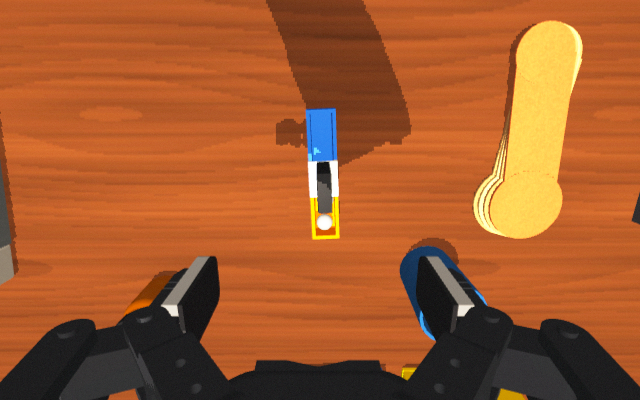

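View pics/hc.png

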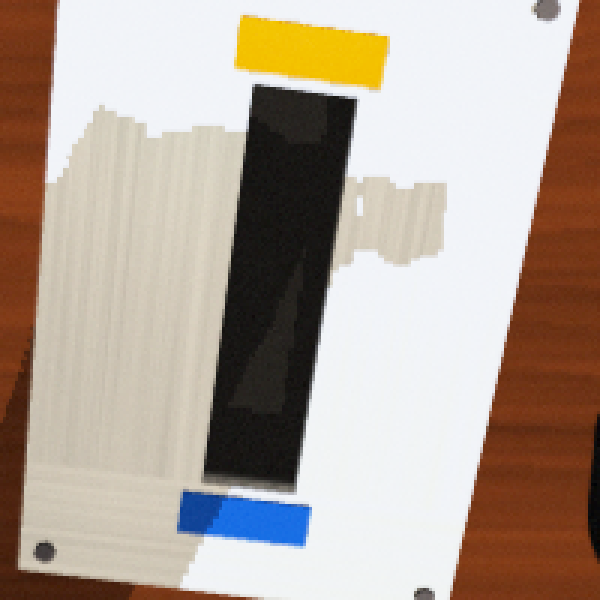

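Run:
```python
from h import *
z=np.load("boat.npz");img=z["img"];P=z["P"]
Z=P[...,2]
m=(Z>.02)&(Z<.034); m[:100]=0;m[245:]=0;m[:,:290]=0;m[:,360:]=0
q=P[m];r=cv2.minAreaRect(q[:,:2].astype(np.float32)*1000);print("rim",r)
m2=(Z>.085)&(Z<.105); m2[:,:290]=0;m2[:,360:]=0;m2[:100]=0;m2[245:]=0
q=P[m2];print("fin",m2.sum(),cv2.minAreaRect(q[:,:2].astype(np.float32)*1000),np.median(q[:,2]))
g=img.astype(int);c=((g.max(-1)-g.min(-1)>150)&((g[...,2]>150)|(g[...,1]>120))).astype(np.uint8);c[:100]=0;c[245:]=0;c[:,:290]=0;c[:,360:]=0
h=cv2.convexHull(np.argwhere(c)[:,::-1].astype(np.int32))[:,0]
print("col",h.tolist(),cv2.minAreaRect(onplane(h,z,.03)[:,:2].astype(np.float32)*1000))
```

```text
rim ((557.1865234375, 226.83909606933594), (150.63308715820312, 32.01678466796875), 2.5188686847686768)
fin 624 ((556.624267578125, 226.77720642089844), (40.16365432739258, 14.018570899963379), 2.575321674346924) 0.09384608098603672
col [[339, 238], [325, 239], [312, 239], [311, 232], [310, 217], [309, 199], [306, 116], [306, 110], [311, 109], [333, 108], [334, 109], [335, 112], [338, 197], [339, 227]] ((556.59814453125, 226.22235107421875), (150.83226013183594, 33.47046661376953), 2.804436206817627)
```

Run:
```python
from h import *
a=att(2.55,0,180); x,y=.5569,.2268
ctrl.move_to([x,y,.2],a)
ctrl.line_to([x,y,.062],v=.1)
w=ctrl.gripper_to(.005,squeeze=90)
s=ctrl.sense();print(w,s["width"],s["finger_force"],s["tcp_pos"],s["time"])
if s["width"]>.01:
    ctrl.line_to([x,y,.3],v=.12)
    s=ctrl.sense();print(s["width"],s["finger_force"],s["wrist_force"],s["time"])
    for X in (.557,.6,.62):
        print(X,[rnd(ctrl.inverse_kinematics([X,y,.38],att(2.55,t,180))) for t in (0,15,30,45)])
    img,_=cloud("side");save("lift",img)
```

```text
False 0.01255296792358678 87.57066249847412 [0.55692003 0.22667993 0.06206842] 7.2833
0.013270996123273688 87.65113592147827 [-0.8009173   0.4528604  -3.56068192] 9.4167
0.557 [array([-35.,  14.,  11.,  73.,  -3.,  93.,  68.]), array([-40.,   3.,  10.,  86.,   7.,  77.,  62.]), array([-43.,  -7.,   7., 100.,  19.,  63.,  51.]), array([-40., -14.,  -1., 112.,  35.,  49.,  36.])]
0.6 [array([-33.,  20.,  12.,  66.,  -4.,  95.,  70.]), array([-38.,   8.,  11.,  81.,   5.,  77.,  65.]), array([-42.,  -2.,   9.,  95.,  17.,  61.,  55.]), array([-41.,  -9.,   3., 108.,  34.,  47.,  39.])]
0.62 [array([-32.,  23.,  13.,  62.,  -5.,  96.,  71.]), array([-37.,  11.,  12.,  78.,   4.,  78.,  66.]), array([-41.,   1.,  10.,  93.,  16.,  61.,  57.]), array([-41.,  -7.,   5., 106.,  34.,  46.,  40.])]
```

Run:
```python
from h import *
y=.2268
for t in (0,15,30,45): ctrl.move_to([.58,y,.38],att(2.55,t,180))
ctrl.dwell(1.2)
s=ctrl.sense();print(s["eef_rot"],s["width"],s["time"],np.round(s["joints"]))
a,_=cloud("side");b,_=cloud("scene");w,_=cloud("wrist")
save("tip",np.hstack([cv2.resize(i,(400,250)) for i in (w,)]+[cv2.resize(a[60:260,150:470],(400,250))]))
```

```text
[ 179.99735742   45.00181956 -177.45185719] 0.013041947029477719 12.2333 [-43. -11.   3. 110.  36.  48.  37.]
```

View pics/tip.png

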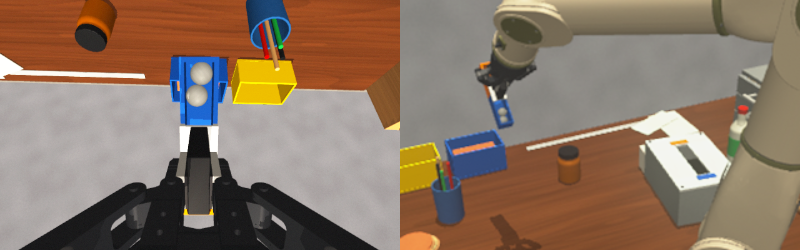

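```bash
cat >> h.py <<'E'
def hatchfit(img,P,info,seed=None):
    d=np.abs(P[...,2]-.109)<.005
    hole=(P[...,2]<.095)|(img.max(-1)<150)
    out=[]
    for thr in (130,170):
        g=(img.max(-1)<thr).astype(np.uint8); n,l,s,_=cv2.connectedComponentsWithStats(g)
        k=l[seed[1],seed[0]]
        c=max(cv2.findContours((l==k).astype(np.uint8),0,1)[0],key=len)[:,0]
        out.append((s[k].tolist(),cv2.minAreaRect(onplane(c,info,.11)[:,:2].astype(np.float32)*1000)))
    return out
E
python3 - <<'E'
from h import *
for t in (30,15,0): ctrl.move_to([.58,.2268,.38],att(2.55,t,180))
ctrl.dwell(.4)
ctrl.move_to([.515,-.12,.33],att(-7.94,0,180)); ctrl.dwell(.4)
s=ctrl.sense();print(s["tcp_pos"],s["eef_rot"],s["time"],s["wrist_force"])
img,P=cloud("wrist"); save("over",img); info={k:np.array(v) for k,v in ctrl.camera_info("wrist").items()}
np.savez("over",img=img,P=P,**info)
# project estimated hatch centre to pixel
p=info["R"]@np.array([.5151,-.2441,.11])+info["t"];u=info["intrinsics"]@p;u=(u[:2]/u[2]).astype(int);print(u)
print(hatchfit(img,P,info,u))
# boat rim in world from depth
Z=P[...,2];m=(Z>.285)&(Z<.305)
q=P[m];print("rim z",m.sum(),np.median(q,0),cv2.minAreaRect(q[:,:2].astype(np.float32)*1000))
E
```

```text
[ 0.5151359  -0.11973411  0.32997187] [-1.79994952e+02 -3.57685728e-03  1.72084189e+02] 15.6667 [-0.27049915  0.02938128 -3.49031296]
[206 180]
[([183, 108, 46, 135, 4349], ((513.839111328125, -243.47914123535156), (35.34822082519531, 151.00967407226562), 82.12599182128906)), ([183, 108, 46, 136, 4423], ((514.46240234375, -243.6114959716797), (35.74728012084961, 152.3078155517578), 82.17070770263672))]
rim z 4969 [ 0.47008802 -0.11462929  0.2963561 ] ((515.7905883789062, -120.68083190917969), (32.2215690612793, 150.74876403808594), 82.0316390991211)
```

View pics/over.png

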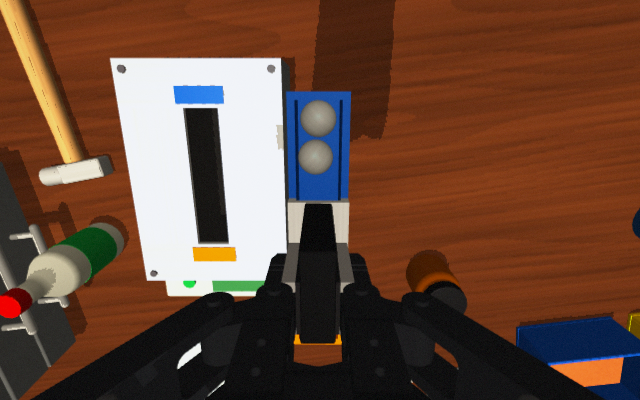

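Run:
```python
from h import *
z=np.load("over.npz");P=z["P"];img=z["img"].astype(int);Z=P[...,2]
tcp=np.array([.5151359,-.11973411]);c,s=np.cos(np.radians(-7.94)),np.sin(np.radians(-7.94))
L=(P[...,:2]-tcp)@np.array([[c,-s],[s,c]])  # boat-frame coords rel. to TCP
def st(m,n): 
    l=L[m]*1000;print(n,m.sum(),l.min(0).round(1),l.max(0).round(1),np.median(Z[m]).round(4))
rim=(Z>.285)&(Z<.305)&(abs(L[...,1])<.03);st(rim,"rim");st(rim&(L[...,0]<-.03),"blue")
br=(Z>.303)&(Z<.31)&(abs(L[...,1])<.02)&(abs(L[...,0])<.03);st(br,"bridge")
fin=(Z>.355)&(Z<.368)&(abs(L[...,1])<.009)&(abs(L[...,0])<.03);st(fin,"fin")
l=L[rim];A=np.c_[l,np.ones(len(l))]
blue=rim&(L[...,0]<-.03)&(Z>.294);l=L[blue];A=np.c_[l,np.ones(len(l))];print("plane",np.degrees(np.linalg.lstsq(A,Z[blue],rcond=None)[0][:2]),Z[blue].mean())
```

```text
rim 4969 [-74.6 -16.9] [76.2 15.3] 0.2964
blue 3683 [-74.6 -16.9] [-30.1  15.3] 0.2933
bridge 1316 [-20.5 -16.9] [ 3.2 15.2] 0.3049
fin 4289 [-21.  -9.] [20.2  9. ] 0.3619
plane [0.09600761 0.37044027] 0.2967959120365892
```

Run:
```python
from h import *
a=att(-7.92,0,180);x,y=.5143,-.2434
ctrl.move_to([x,y,.3],a); ctrl.line_to([x,y,.18],v=.08); ctrl.dwell(.4)
s=ctrl.sense();print(s["tcp_pos"],s["wrist_force"],s["time"])
img,P=cloud("wrist");np.savez("near",img=img,P=P,**{k:np.array(v) for k,v in ctrl.camera_info("wrist").items()})
save("near",cv2.resize(img[60:230,230:430],None,fx=3.4,fy=3.4,interpolation=cv2.INTER_NEAREST))
```

```text
[ 0.51433836 -0.24338507  0.18006646] [ 0.46260722  0.47508787 -4.0331348 ] 18.3417
```

View pics/near.png

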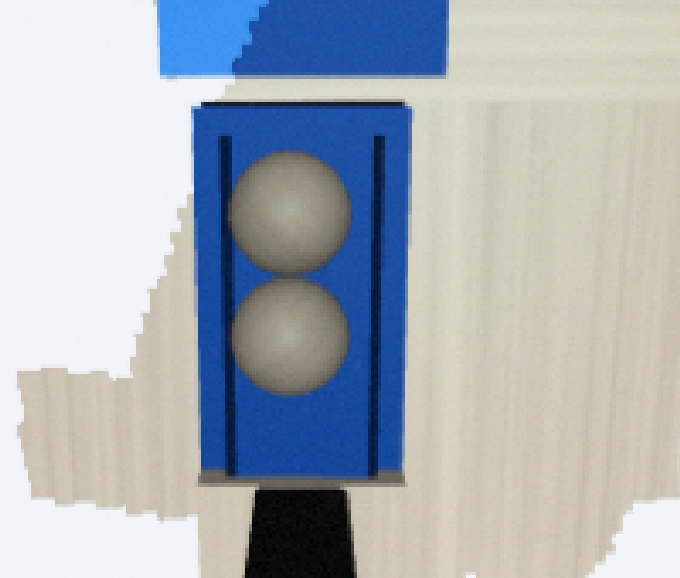

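Run:
```python
from h import *
x,y=.5143,-.2434
st=ctrl.line_to([x,y,.131],v=.025,max_force=5)
ctrl.dwell(.6)
s=ctrl.sense();print(st,s["tcp_pos"],s["eef_rot"],s["wrist_force"],s["torque"],s["width"],s["finger_force"],s["time"])
img,P=cloud("wrist");info=ctrl.camera_info("wrist")
save("in",cv2.resize(img[60:260,200:450],None,fx=3,fy=3,interpolation=cv2.INTER_NEAREST))
c,q=np.cos(np.radians(-7.92)),np.sin(np.radians(-7.92))
L=(P[...,:2]-[.5149,-.2438])@np.array([[c,-q],[q,c]]);g=img.astype(int)
b=(g[...,2]-g[...,0]>60)&(abs(L[...,0]+.045)<.035)&(abs(L[...,1])<.025)
Z=P[...,2][b];print(np.percentile(Z,[5,50,90,97]),L[b].min(0),L[b].max(0))
```

```text
False [ 0.51427919 -0.24343041  0.13101303] [ 1.79999007e+02 -2.00765377e-04  1.72077582e+02] [ 0.93918695 -0.06701955 -3.63429769] [-0.03041789 -0.06968716  0.00303706] 0.013497423403591592 88.7491250038147 21.1
[0.07086624 0.07718475 0.09837049 0.09883467] [-0.0762206  -0.02274559] [-0.01152158  0.02154781]
```

View pics/in.png

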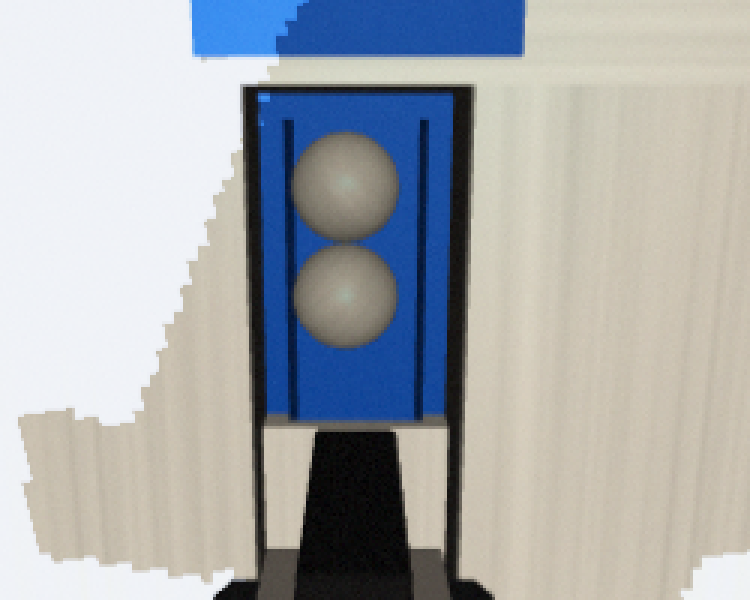

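The boat hangs centred in the hatch (rim about 1 cm below the deck, blue end at the blue mark), with both studs in the blue pocket. There has been no contact force, so I'm handing it in.

```bash
python3 -c "
from cell import ctrl
print(ctrl.sign_off())"
```

```text
the job is handed in; nothing more can be done
None
```

Job handed in: the boat hangs level in the hatch from the gripper, its rim about 1 cm below the deck, the blue end at the blue mark and both studs in the blue pocket; no verdict was returned.

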